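Set and lock the roll gap of a bench edge roller

ROBOT

A 6-joint arm with a two-finger parallel gripper is mounted at the origin on the work surface. World frame = base frame: x ahead of the robot, y to its left, z up, the work surface at z = 0. Lengths are in mm, angles in degrees, forces in N, time in s.
With the tool pointing down it reaches from about 350 to 725 mm from the base axis. Payload 6 kg.
Tool frame: the origin (TCP) lies midway between the tips of the shut fingers; the grasp point (between the pads) lies 19 mm behind it; z points along the fingers, y is the line along which they close (so a half turn about z gives the same grasp; the last joint's range is limited). The gripper opens to 85 mm and grips with 20 to 120 N. Pads are 22 mm wide; open, the fingers measure 114 mm over their backs; the gripper's body (76 mm by 85 mm) begins 54 mm behind the grasp point. The pads swing forward as they close: fully open they stand 13 mm farther back than shut.
Start: joints at [84.265, 2.303, 4.859, 0, -92.561, -19.12], TCP at [252.165, 544.411, 208.261] pointing down, gripper open.
Joint ranges: [-146.85, 146.85], [-73.84, 115.35], [-62.03, 85.46], [-188.31, 113.3], [-161.28, -10.13], [-171.36, 171.36]. Speed limits (degrees/s): [147.25, 147.25, 172.46, 180, 180, 180].

INTERFACE

Orientations are given as [roll, pitch, yaw] about the fixed x, y, z axes, in that order (R = Rz(yaw) Ry(pitch) Rx(roll)).
In Python, from cell import env gives the robot as it stands.
- The arm moves only by the tool jog_arm, never from a script. Its argument "targets" is a list that holds one entry, the list of rows, each a list of 7 numbers: the shift along the tool's x, y, z in cm, then the turn, a rotation vector about the tool's x, y, z in degrees, then the closure, from 0 (fully open) to 1 (shut). In form: [[[dx, dy, dz, wx, wy, wz, fingers], ...]]. A call has exactly 8 rows; each row shifts and turns the commanded pose from where the row before left it, along the tool's axes as they then stand; what a row does not reach is not made up. A row lasts 1/8 s, in which the tool goes at most 62.5 mm and 10.7 degrees, less where a joint would pass 70% of its speed; a pose out of reach is approached as far as the arm can. A call with a gripper value outside its range is refused whole. The fingers move at their own pace and stop on an object; "force" is the grip in N (left out, the last holds). Time passes only in rows, so rows that do not move let the fingers close, or fill a call up. It gives the time, the measured TCP pose, the force, the opening and the grip force at its end, in the units of the state.
- env.get_state(): the state, without advancing time (a new reading comes with each control period).
- env.capture(name): name is "side" or "top" or "wrist"; returns a dict with "frame" (400x640x3 uint8, red, green, blue), "intrinsics" (3x3 intrinsics, pixels), "rvec" (rotation vector, rad) and "tvec" (3), from world to camera coordinates, as OpenCV has them. Camera axes: x right, y down, z forward; pixel columns grow to the right and rows downward; lengths in mm; the calibration is good to about 2 mm. A picture is of the moment at which its call begins. There is no depth.
- env.close_job(): hands the job in; it is judged then, once.
The state is a dict: "time": time; "qpos": joint angles; "dq": joint speeds; "joint_torque": joint torques, N m; "tool_pos": TCP position; "orientation": TCP orientation; "force": force on the tool from outside, world axes, zero at the start; "wrist_torque": the same for the moment, N m; "width": finger opening in mm; "grasp_force": force on a finger pad.
Only numpy, scipy, OpenCV 4.12 (cv2) and the standard library are available. Lean on these libraries where they do the work, as an engineer would, in place of code of your own. Each camera call takes 0.05 s, during which the arm holds its last target. There are 200 camera calls.

TASK

With a fingertip, roll the knurled adjuster wheel of the yellow bench roller (top of the wheel away from the robot closes the gap) until the carriage's black pointer stands within the width of the red gauge mark, then press the red lock plunger fully down with a fingertip and draw clear. Move the carriage only by rolling the wheel: do not push the carriage or the red mark. Nothing is to be gripped or lifted, and the tools and things lying around stay where they are.

Things in the scene. Friction and masses are not known exactly. Their poses are not given: they have to be found in the camera images.
- roller: Yellow bench edge roller, fixed to the table; base plate 170 (x) x 380 (y) x 14 mm. Origin on the table, under the middle; x points away from the robot, y along the lead screw: adjuster wheel at y -120 mm, carriage, fixed roll at +112, end bearing with lock plunger at +168; z up. Turned up to 0.35 rad. Heights: wheel 102 mm, rolls 92, plunger 92.
- wheel_top (a point): Top of the knurled steel wheel's rim: fixed point of the roller, 102 mm above the table. A flat fingertip pressed on it with 5 to 15 N and drawn level along the roller's +x turns the wheel with it, about 1/40 rad per mm; the 20 mm before and behind this point are usable, so it takes several strokes.
- wheel_axle (a point): Centre of the wheel, 40 mm under wheel_top. The wheel is 80 mm across and 35 mm wide, its axle level along the roller's y; 36 fine ridges cross its rim, one painted white. Yellow cheeks, 72 mm long (x) and 88 mm tall, stand close to both faces and leave only the top of the rim open to a finger.
- adjuster (a joint): Turn of the adjuster wheel, rad: 0 at the start, grows as its top rolls along the roller's +x (away from the robot), range -0.3 to 5.5. Each rad moves the carriage 6 mm along the roller's +y, closing the gap between the rolls (40 mm at the start). Light friction (0.08 N m): it stays where it is left. Rolling back opens the gap.
- pointer (a point): Tip of the carriage's black pointer, a 3 mm wide bar along the roller's x over the white scale bar, 51 mm above the table. It moves with the carriage along the roller's y, starting at y = 22 mm.
- gauge_mark (a point): Red gauge mark on the white scale bar: a red block 6 mm wide (along the roller's y), 19 mm long, top 52 mm above the table; this point is mid-width at its end next to the pointer. It starts 15 to 27 mm from the pointer in the roller's +y. The gap is right when both have the same y in the roller's frame, within 3 mm. It slides if pushed: leave it.
- lock_top (a point): Centre of the top of the red lock plunger, a round cap 32 mm wide and 8 mm thick, on the roller's end bearing; 92 mm above the table when up. It is pressed straight down against about 4 N of friction, and stays down.
- lock (a joint): Travel of the lock plunger, m: 0 up, 0.012 fully down; counts as down beyond 0.010.
- carriage: Aluminium carriage block 90 x 50 x 30 mm on the guide rods, its centre 29 mm above the table, with a steel roll 44 mm wide that stands up to 84 mm (axle end 92 mm); must not be pushed by hand.
- mallet: Bystander: hammer lying flat near the front of the roller; loose, leave it in place.
- spanner: Bystander: steel open-ended spanner lying flat on the table in front of the roller; loose, leave it in place.
- screwdriver: Bystander: screwdriver lying on the table beyond the roller; loose, leave it in place.
- mug: Bystander: blue mug, 80 mm wide, 90 mm tall; loose, leave it in place.
- rivet_jar: Bystander: small round jar, 52 mm wide, 70 mm tall; loose, leave it in place.
- spinner: Bystander: aluminium propeller spinner cone, 66 mm wide, 62 mm tall; loose, leave it in place.
- orange_box: Bystander: orange plastic box 70 x 60 x 50 mm; loose, leave it in place.

How it is judged (in metres and radians):
On the way, in this order (a step that is already met when the one before it is completed fails the run):
1. the pointer stands within the red gauge mark, the lock still up (y of pointer in the frame of gauge_mark between -0.003 and 0.003 m and value of joint lock below 0.004 m), for 0.3 s.
2. the lock plunger is pressed down with the pointer still in the mark (y of pointer in the frame of gauge_mark between -0.003 and 0.003 m and value of joint lock above 0.01 m), for 0.1 s.
At the end, for the whole second after the job is handed in: The pointer stands within 3 mm of the middle of the red mark, the wheel is at rest, the lock plunger is down (more than 10 of 12 mm), and all loose things lie within 20 mm of where they were (all of step 2 and velocity of joint adjuster between -0.05 and 0.05 rad/s and distance of each of mallet, spanner, screwdriver, mug, rivet_jar, spinner, orange_box from where it was at the start of the episode below 0.02 m); the robot touches nothing.
It fails at once if the carriage is pushed directly instead of by the wheel (over 2 N) (contact force between any of the fingers, the arm and carriage above 2 N).
It fails at once if the red gauge mark is moved (distance of gauge_mark from where it was at the start of the episode above 0.002 m).
It fails at once if the lock is pressed before the gap is set (value of joint lock above 0.006 m and not (y of pointer in the frame of gauge_mark between -0.003 and 0.003 m)).
It fails at once if a bystander is lifted, carried or knocked away (over 20 mm) (distance of any of mallet, spanner, screwdriver, mug, rivet_jar, spinner, orange_box from where it was at the start of the episode above 0.02 m).
It also fails if it takes over 58 s, if anything falls off the work surface, if the arm or the gripper's body presses on something with over 40 N, if the wrist force passes 120 N, or if a joint passes its speed limit or range.

## Working session

There is one attempt and no reset: what is moved stays moved. The work goes in short steps, Python scripts to look and compute and a tool call to move; the robot and the scene stay as the last step left them, time stands still between calls to the robot, and variables do not carry over. Pictures are saved under pics/ and viewed, at most 10 in all, crops included, and the job is handed in when it is done.

Besides the shell and the picture viewer there is one more tool, called after "Call:" by a JSON object that holds its "api" and its "payload", one argument or row to a line. jog_arm: Moves the arm, as the interface text tells. Its arguments: {"type":"object","properties":{"targets":{"type":"array","items":{"type":"array","items":{"type":"array","items":{"type":"number"}}}},"force":{"type":"number"}},"required":["targets"]}

```bash
mkdir -p pics; cat > h.py <<'E'
import numpy as np,cv2
from cell import env
def cap(n,f=None):
    c=env.capture(n)
    if f: cv2.imwrite('pics/'+f,c['frame'][:,:,::-1])
    return c
def ray(c,uv,z):
    R=cv2.Rodrigues(np.array(c['rvec'],float))[0];t=np.array(c['tvec'],float).ravel()
    d=R.T@np.linalg.inv(np.array(c['intrinsics']))@np.array([uv[0],uv[1],1.]);o=-R.T@t
    return o+d*(z-o[2])/d[2]
def proj(c,p):
    return cv2.projectPoints(np.array(p,float).reshape(-1,1,3),np.array(c['rvec'],float),np.array(c['tvec'],float),np.array(c['intrinsics'],float),None)[0].reshape(-1,2)
E
python3 - <<'E'
from h import *
import pickle
for n in('top','side'):
    c=cap(n,n+'0.png');pickle.dump(c,open(n+'0.pkl','wb'))
    R=cv2.Rodrigues(np.array(c['rvec'],float))[0];print(n,-R.T@np.array(c['tvec'],float).ravel(),np.array(c['intrinsics'])[0])
print(env.get_state())
E
```

```text
top [ 443.53877422  -36.92779097 1256.40447188] [415.19970401   0.         319.4971267 ]
side [-176.78934483 -720.09923764  744.71830534] [402.34035073   0.         317.58014673]
{'time': 0.1, 'qpos': array([ 8.42664641e+01,  2.33468108e+00,  4.80773915e+00, -2.19485008e-02,
       -9.25618358e+01, -1.91204412e+01]), 'dq': array([ 0.01011833, -0.04850625,  0.14137388,  0.02963259,  0.0789253 ,
       -0.06961455]), 'joint_torque': array([-5.35193991e-03, -3.69340825e+01,  3.48283374e+01,  6.95174396e+00,
       -4.44034726e-03, -3.43278728e-06]), 'tool_pos': array([251.9814213 , 544.15604046, 207.3860103 ]), 'orientation': array([ 1.79908937e+02, -8.36117536e-03, -2.48530064e+01]), 'force': array([-0.40479775, -0.38700224, -0.17620577]), 'wrist_torque': array([0.01699961, 0.04714064, 0.03022592]), 'grasp_force': 0.0, 'width': 85.29814258503556}
```

View pics/top0.png

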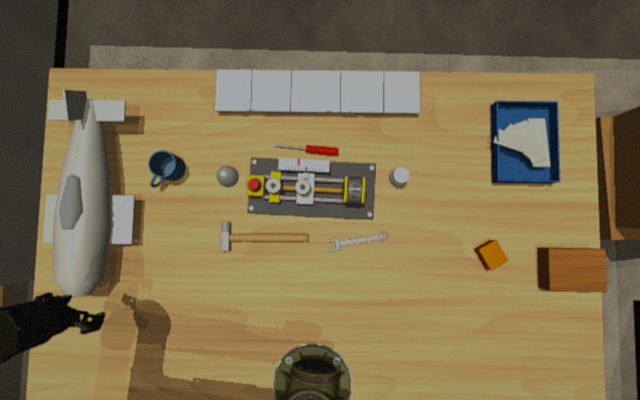

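View pics/side0.png

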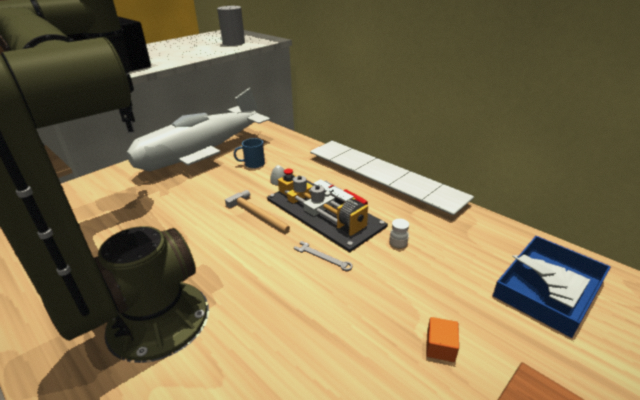

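The top view shows the roller: wheel about (355,191), lock (254,185), red mark about (298,162). I'll enlarge it.

```bash
python3 - <<'E'
from h import *
import pickle
c=pickle.load(open('top0.pkl','rb'));f=c['frame']
cv2.imwrite('pics/top0c.png',cv2.resize(f[145:225,235:385],None,fx=5.3,fy=5.3,interpolation=cv2.INTER_CUBIC)[:,:,::-1])
P=np.array([ray(c,p,14) for p in[(254,161),(372,167),(369,213),(250,208)]]);print(P.round(1),P.mean(0))
print('wheel',ray(c,(355,191),102),'lock',ray(c,(254,185),92))
E
```

```text
[[ 654.1  187.1   14. ]
 [ 640.6 -170.1   14. ]
 [ 501.8 -162.    14. ]
 [ 511.3  195.    14. ]] [576.95325512  12.48554473  14.        ]
wheel [ 558.445611   -113.79098365  102.        ] lock [572.3181541  171.04285938  92.        ]
```

View pics/top0c.png

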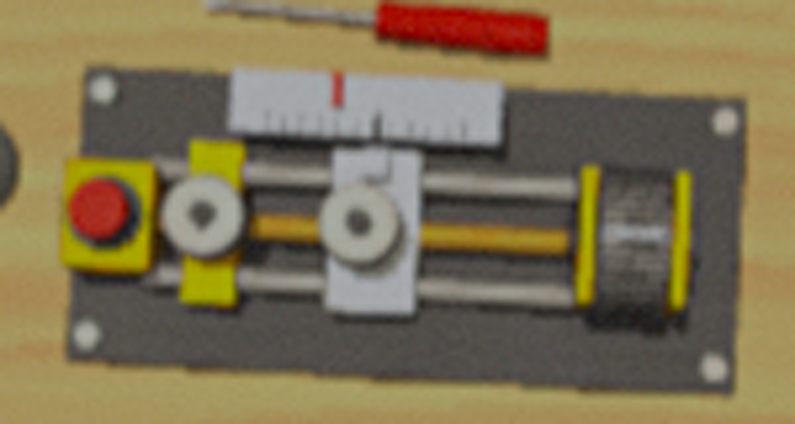

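```bash
cat >> h.py <<'E'
# roller frame (x0,y0,yaw) from top view crop pixels
from scipy.optimize import least_squares
def cr(p,s=5.3,o=(235,145)): return ((p[0]+.5)/s-.5+o[0],(p[1]+.5)/s-.5+o[1])
def W(f,x,y,z): a=f[2]; return np.array([f[0]+x*np.cos(a)-y*np.sin(a),f[1]+x*np.sin(a)+y*np.cos(a),z])
def L(f,p): a=f[2]; d=p[0]-f[0],p[1]-f[1]; return np.array([d[0]*np.cos(a)+d[1]*np.sin(a),-d[0]*np.sin(a)+d[1]*np.cos(a)])
E
python3 - <<'E'
from h import *
import pickle
c=pickle.load(open('top0.pkl','rb'))
cor=[(87,67),(746,100),(733,393),(67,360)]
loc=[(85,190,14),(85,-190,14),(-85,-190,14),(-85,190,14),(0,168,92)]
px=np.array([cr(p) for p in cor+[(100,210)]])
r=least_squares(lambda f:(proj(c,[W(f,*l) for l in loc])-px).ravel(),[577,12,-.04])
f=r.x;print(f,np.degrees(f[2]),r.fun.round(2));np.save('f.npy',f)
for n,p,z in[('wheelwhite',(637,236),102),('lock',(100,210),92),('ptr tip',(378,118),51),('ptr2',(377,140),51),('mark mid',(338,90),52),('mark end',(337,106),52)]:
    w=ray(c,cr(p),z);print(n,w.round(1),L(f,w).round(1))
print('wheel top',W(f,0,-120,102),'lock',W(f,0,168,92))
E
```

```text
[ 5.73682066e+02  9.95358090e+00 -3.12571581e-02] -1.7909032400999345 [-0.22  0.32  0.82 -0.37  1.18  0.7   0.11  0.96 -1.8  -1.57]
wheelwhite [ 563.7 -113.1  102. ] [  -6.1 -123.3]
lock [574.5 172.6  92. ] [ -4.2 162.6]
ptr tip [632.6  27.2  51. ] [58.3 19.1]
ptr2 [620.3  27.6  51. ] [46. 19.]
mark mid [647.7  49.6  52. ] [72.8 42. ]
mark end [638.8  50.   52. ] [63.8 42.1]
wheel top [ 569.93181769 -109.98780328  102.        ] lock [578.93241345 177.87151874  92.        ]
```

Call:
{"api": "jog_arm", "payload": {
  "targets": [
    [[4.6,3.9,0,0,0,0,1],[4.6,3.9,0,0,0,0,1],[4.6,3.9,0,0,0,0,1],[4.6,3.9,0,0,0,0,1],[4.6,3.9,0,0,0,0,1],[4.6,3.9,0,0,0,0,1],[4.6,3.9,0,0,0,0,1],[4.6,3.9,0,0,0,0,1]]
  ]
}}

```text
time: 1.1
tool_pos: [455.2, 104.8, 208.2]
orientation: [-180.0, 0.0, -24.8]
force: [1.0, 0.5, -0.9]
width: -0.1
grasp_force: 0.0
```

Call:
{"api": "jog_arm", "payload": {
  "targets": [
    [[0,0,0,0,0,8.4,1],[0,0,0,0,0,8.4,1],[0,0,0,0,0,8.4,1],[0,0,0,0,0,8.4,1],[0,0,0,0,0,8.4,1],[0,0,0,0,0,8.4,1],[0,0,0,0,0,8.4,1],[0,0,0,0,0,8.4,1]]
  ]
}}

```text
time: 2.1
tool_pos: [454.7, 106.6, 207.9]
orientation: [180.0, -0.0, -92.3]
force: [0.0, -1.3, 0.4]
width: 0.2
grasp_force: 0.0
```

```bash
python3 - <<'E'
from h import *
import pickle
s=env.get_state();print(s['tool_pos'],s['orientation'],s['qpos'])
c=cap('wrist','w1.png');pickle.dump(c,open('w1.pkl','wb'))
E
```

```text
[454.72243807 106.60385141 207.87350326] [ 1.79957338e+02 -1.62975098e-02 -9.23314919e+01] [ 3.80610420e+01 -1.83060697e+01 -1.37121157e+01 -1.52835084e-02
 -9.46370075e+01 -4.03937698e+01]
```

View pics/w1.png

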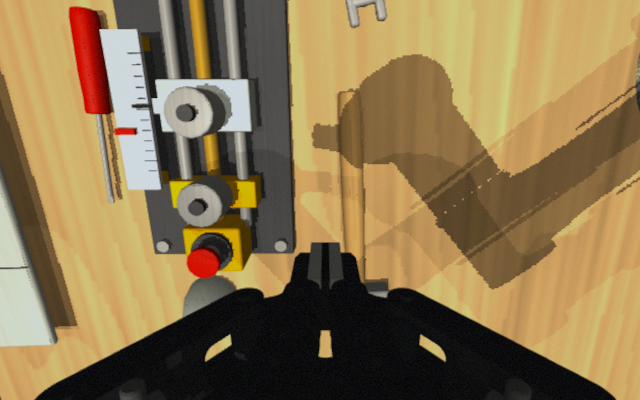

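The wrist view shows the lock cap at about (203,263), base screws at (164,245) and (280,246), the red mark's end at (136,131) and the pointer at (140,106).

```bash
python3 - <<'E'
from h import *
import pickle
f=np.load('f.npy');c=pickle.load(open('w1.pkl','rb'))
hsv=cv2.cvtColor(c['frame'],cv2.COLOR_RGB2HSV)
red=(((hsv[...,0]<6)|(hsv[...,0]>174))&(hsv[...,1]>180)&(hsv[...,2]>90)).astype('uint8')
n,l,st,ce=cv2.connectedComponentsWithStats(red)
for i in range(1,n):
    if st[i,4]>30: print(st[i],ce[i].round(1))
for nme,p,z in[('lock',(203,262),92),('screwL',(164,245),14),('screwR',(280,246),14),('ptr',(138,106),51),('mark',(136,131),52),('roll fixed',(197,206),92),('carr roll',(185,113),92)]:
    w=ray(c,p,z);print(nme,w.round(1),L(f,w).round(1))
E
```

```text
[  70    7   37  107 2551] [88.3 58.6]
[115 129  20   6 104] [124.2 131.1]
[187 249  33  29 728] [202.8 263. ]
lock [574.  173.2  92. ] [ -4.8 163.2]
screwL [651.4 187.4  14. ] [ 72.1 179.8]
screwR [512.2 194.3  14. ] [-67.3 182.3]
ptr [629.8  27.7  51. ] [55.5 19.5]
mark [635.9  50.8  52. ] [60.9 42.7]
roll fixed [571.3 117.2  92. ] [ -5.8 107.1]
carr roll [569.   35.7  92. ] [-5.5 25.6]
```

Call:
{"api": "jog_arm", "payload": {
  "targets": [
    [[3.1,-1.47,0,0,0,0,1],[3.1,-1.47,0,0,0,0,1],[3.1,-1.47,0,0,0,0,1],[3.1,-1.47,1.5,0,0,0,1],[3.1,-1.47,2.5,0,0,0,1],[3.1,-1.47,2.5,0,0,0,1],[3.0,-1.48,2.5,0,0,0,1],[0,0,0,0,0,0,1]]
  ]
}}

```text
time: 3.15
tool_pos: [548.7, -114.5, 114.8]
orientation: [179.7, -0.0, -92.1]
force: [0.0, -0.6, 0.1]
width: 0.0
grasp_force: 0.0
```

```bash
python3 - <<'E'
from h import *
import pickle
s=env.get_state();print(s['tool_pos'],s['orientation'],s['force'])
c=cap('wrist','w2.png');pickle.dump(c,open('w2.pkl','wb'))
print(proj(c,[s['tool_pos'],[562.5,-114.5,102]]))
E
```

```text
[ 548.69957583 -114.46974503  114.78505087] [ 1.79653799e+02 -2.06740550e-02 -9.20978654e+01] [ 0.04452928 -0.55492664  0.07800958]
[[325.07256991 242.11721781]
 [301.52313622 234.13379857]]
```

View pics/w2.png

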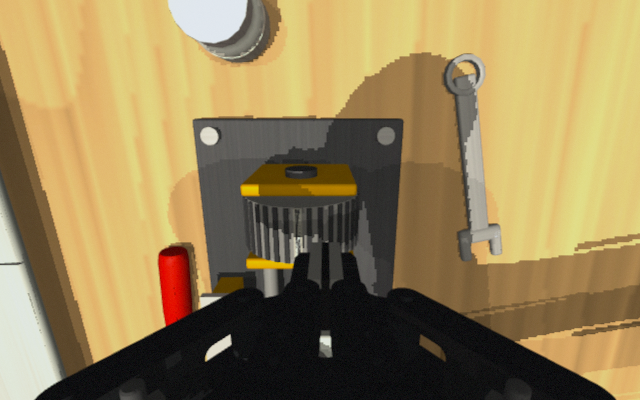

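The picture shows the wheel's ridges between the yellow cheeks: far cheek inner edge about v=195, near cheek v=258, middle u≈300. The shut fingertips are at (325,242).

```bash
python3 - <<'E'
from h import *
import pickle
c=pickle.load(open('w2.pkl','rb'))
for p in[(245,190),(356,190),(300,195),(300,257)]: print(p,ray(c,p,88).round(1))
for p in[(209,136),(386,136)]: print(p,ray(c,p,14).round(1))
E
```

```text
(245, 190) [ 596.5 -139.    88. ]
(356, 190) [ 528.8 -136.5   88. ]
(300, 195) [ 563.2 -134.6   88. ]
(300, 257) [565.6 -92.9  88. ]
(209, 136) [ 639.8 -166.5   14. ]
(386, 136) [ 497.  -161.4   14. ]
```

Call:
{"api": "jog_arm", "payload": {
  "targets": [
    [[0,0,0.5,0,0,0,1],[0,0,0.3,0,0,0,1],[0,0,0.3,0,0,0,1],[0,0,0.2,0,0,0,1],[0,0,0,0,0,0,1],[0,0,0,0,0,0,1],[0,0,0,0,0,0,1],[0,0,0,0,0,0,1]]
  ]
}}

```text
time: 4.2
tool_pos: [550.2, -113.0, 105.4]
orientation: [-180.0, -0.0, -92.1]
force: [-0.6, 0.4, -0.9]
width: 0.1
grasp_force: 0.0
```

Call:
{"api": "jog_arm", "payload": {
  "targets": [
    [[0,0,0.2,0,0,0,1],[0,0,0.1,0,0,0,1],[0,0,0.1,0,0,0,1],[0,0,0.1,0,0,0,1],[0,0,0,0,0,0,1],[0,0,0,0,0,0,1],[0,0,0,0,0,0,1],[0,0,0,0,0,0,1]]
  ]
}}

```text
time: 5.2
tool_pos: [550.1, -112.9, 100.4]
orientation: [-180.0, -0.0, -92.1]
force: [-0.2, -0.3, -0.0]
width: 0.2
grasp_force: 0.0
```

Call:
{"api": "jog_arm", "payload": {
  "targets": [
    [[0,0,-0.4,0,0,0,1],[0,-0.6,0,0,0,0,1],[0,0,0.2,0,0,0,1],[0,0,0.1,0,0,0,1],[0,0,0.1,0,0,0,1],[0,0,0.1,0,0,0,1],[0,0,0,0,0,0,1],[0,0,0,0,0,0,1]]
  ]
}}

```text
time: 6.2
tool_pos: [556.1, -113.2, 99.4]
orientation: [-180.0, -0.0, -92.1]
force: [0.8, 0.2, -0.7]
width: 0.3
grasp_force: 0.0
```

Call:
{"api": "jog_arm", "payload": {
  "targets": [
    [[0,-0.3,0.1,0,0,0,1],[0,-0.3,0,0,0,0,1],[0,0,0,0,0,0,1],[0,0,0.1,0,0,0,1],[0,0,0,0,0,0,1],[0,0,0.1,0,0,0,1],[0,0,0,0,0,0,1],[0,0,0,0,0,0,1]]
  ]
}}

```text
time: 7.2
tool_pos: [562.1, -113.4, 96.3]
orientation: [180.0, -0.0, -92.1]
force: [0.7, 0.2, -0.5]
width: 0.1
grasp_force: 0.0
```

```bash
python3 - <<'E'
from h import *
s=env.get_state();print(s['tool_pos'],s['force'])
c=cap('side');u,v=proj(c,[s['tool_pos']])[0];print(u,v,proj(c,[[562.7,-113.8,102]]))
u0,v0=int(u)-40,int(v)-30
cv2.imwrite('pics/s2.png',cv2.resize(c['frame'][v0:v0+60,u0:u0+80],None,fx=10,fy=10,interpolation=cv2.INTER_CUBIC)[:,:,::-1])
E
```

```text
[ 562.10280066 -113.38614121   96.33168752] [ 0.7317534   0.15892651 -0.50289041]
352.5371806713005 203.81370081587093 [[352.83784424 202.13903995]]
```

View pics/s2.png

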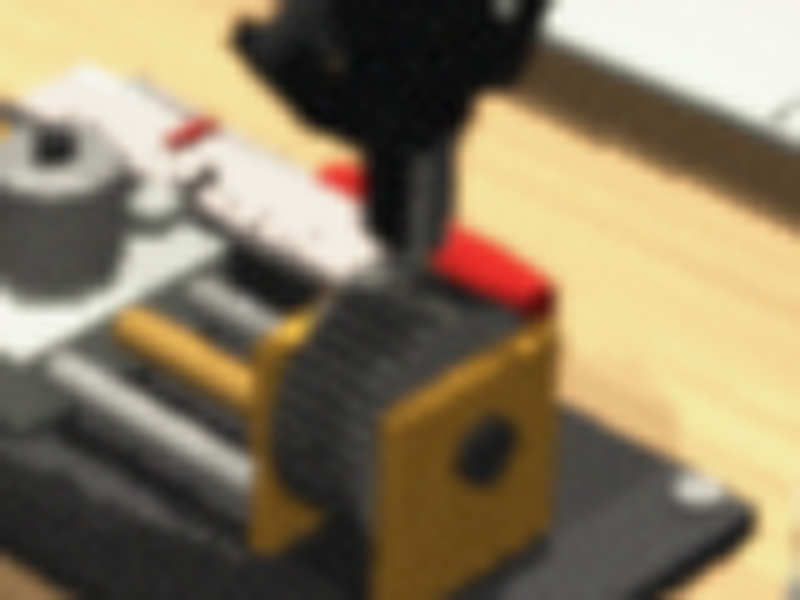

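The side view shows the tip just at or above the rim crest, still unloaded. I'll go down in small steps.

Call:
{"api": "jog_arm", "payload": {
  "targets": [
    [[0,0,0.1,0,0,0,1],[0,0,0,0,0,0,1],[0,0,0.1,0,0,0,1],[0,0,0,0,0,0,1],[0,0,0.1,0,0,0,1],[0,0,0,0,0,0,1],[0,0,0,0,0,0,1],[0,0,0,0,0,0,1]]
  ]
}}

```text
time: 8.25
tool_pos: [562.1, -113.4, 93.4]
orientation: [-180.0, -0.0, -92.1]
force: [0.0, -0.2, 0.2]
width: 0.0
grasp_force: 0.0
```

```bash
python3 - <<'E'
from h import *
s=env.get_state();t=s['tool_pos'];print(t,s['force'])
ims=[]
for n,h,w,k in(('side',60,56,7),('wrist',120,112,3.5)):
    c=cap(n);u,v=proj(c,[t])[0];print(n,u,v)
    u0,v0=int(u)-w//2,int(v)-h//2
    im=cv2.resize(c['frame'][v0:v0+h,u0:u0+w],(392,420),interpolation=cv2.INTER_CUBIC)
    q=((u-u0+.5)*k,(v-v0+.5)*k);cv2.drawMarker(im,(int(q[0]),int(q[1])),(0,255,0),0,12,1)
    ims.append(im)
cv2.imwrite('pics/m3.png',np.hstack(ims)[:,:,::-1])
E
```

```text
[ 562.13753443 -113.37078636   93.37179481] [ 0.04659207 -0.20811635  0.20945822]
side 352.5130887488971 204.6613625140306
wrist 325.0360422703151 242.09046866280295
```

View pics/m3.png

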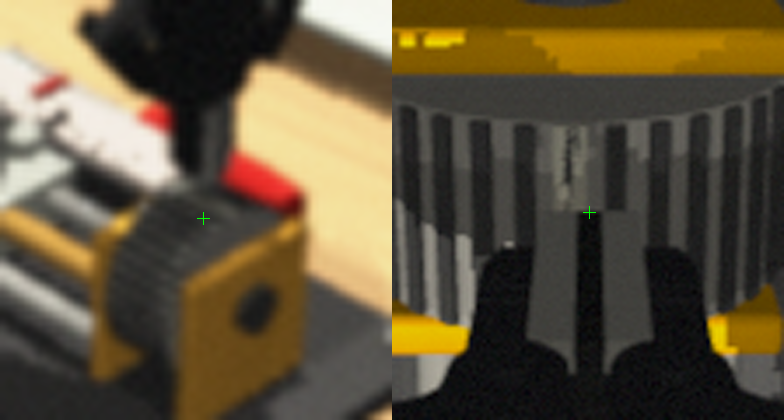

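The side view puts the real tip some 10 mm above the reported TCP, over the crest. I'll continue down gently.

Call:
{"api": "jog_arm", "payload": {
  "targets": [
    [[0,0,0.1,0,0,0,1],[0,0,0,0,0,0,1],[0,0,0.1,0,0,0,1],[0,0,0,0,0,0,1],[0,0,0.1,0,0,0,1],[0,0,0,0,0,0,1],[0,0,0,0,0,0,1],[0,0,0,0,0,0,1]]
  ]
}}

```text
time: 9.35
tool_pos: [562.1, -113.4, 90.4]
orientation: [-180.0, -0.0, -92.1]
force: [0.6, -0.3, -0.5]
width: -0.0
grasp_force: 0.0
```

Call:
{"api": "jog_arm", "payload": {
  "targets": [
    [[0,0,0.1,0,0,0,1],[0,0,0,0,0,0,1],[0,0,0.1,0,0,0,1],[0,0,0,0,0,0,1],[0,0,0,0,0,0,1],[0,0,0,0,0,0,1],[0,0,0,0,0,0,1],[0,0,0,0,0,0,1]]
  ]
}}

```text
time: 10.35
tool_pos: [562.1, -113.4, 88.3]
orientation: [-180.0, -0.0, -92.1]
force: [0.5, 0.5, -0.1]
width: -0.1
grasp_force: 0.0
```

```bash
python3 - <<'E'
from h import *
s=env.get_state();t=s['tool_pos'];print(t,s['force'],s['width'],s['qpos'],s['joint_torque'])
ims=[]
for n,h,w,k in(('side',60,56,7),('top',60,56,7)):
    c=cap(n);u,v=proj(c,[t])[0];print(n,u,v)
    u0,v0=int(u)-w//2,int(v)-h//2
    im=cv2.resize(c['frame'][v0:v0+h,u0:u0+w],(392,420),interpolation=cv2.INTER_CUBIC)
    for P,col in((t,(0,255,0)),([562.7,-113.8,102],(255,0,255))):
        a=proj(c,[P])[0];q=((a[0]-u0+.5)*k,(a[1]-v0+.5)*k);cv2.drawMarker(im,(int(q[0]),int(q[1])),col,0,12,1)
    ims.append(cv2.convertScaleAbs(im,alpha=1.6,beta=25))
cv2.imwrite('pics/m4.png',np.hstack(ims)[:,:,::-1])
E
```

```text
[ 562.12369074 -113.38034667   88.33983241] [ 0.5060114   0.49889661 -0.1095642 ] -0.10586579294655839 [ 8.64132933e+00 -6.20619278e-01 -1.06115974e+01  8.10853872e-03
 -8.00096324e+01 -1.06969147e+01] [ 6.59154284e-04 -3.37041235e+01  3.42511368e+01  6.83502048e+00
 -5.96537157e-04  2.17117110e-05]
side 352.4652541864504 206.11209929175394
top 354.5395470939738 190.17590782944464
```

View pics/m4.png

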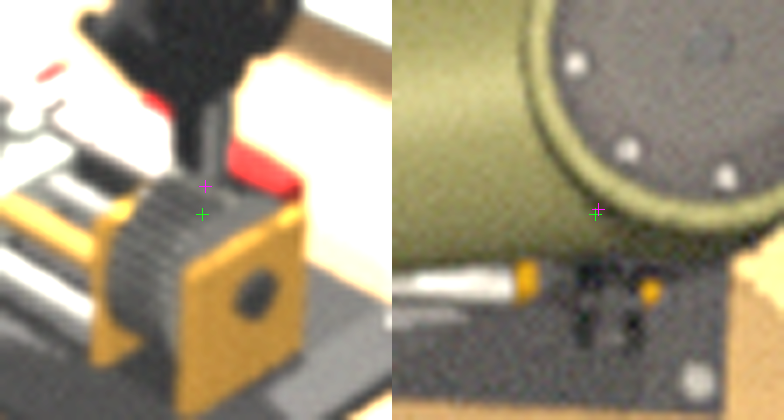

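The tip still reads no contact, so a height must be off. I'll triangulate the lock's and the wheel's heights from all three cameras instead of assuming them.

```bash
python3 - <<'E'
from h import *
import pickle
def reds(c):
    hsv=cv2.cvtColor(c['frame'],cv2.COLOR_RGB2HSV)
    red=(((hsv[...,0]<6)|(hsv[...,0]>174))&(hsv[...,1]>150)&(hsv[...,2]>90)).astype('uint8')
    n,l,st,ce=cv2.connectedComponentsWithStats(red)
    return [(st[i].tolist(),ce[i].round(1).tolist()) for i in range(1,n) if st[i,4]>5]
C={k:pickle.load(open(k+'.pkl','rb')) for k in('top0','side0','w1','w2')}
print(reds(C['side0']),reds(C['top0']))
def tri(obs):
    A=[];b=[]
    for k,p in obs:
        o=ray(C[k],p,500);q=ray(C[k],p,0);d=(q-o)/np.linalg.norm(q-o);M=np.eye(3)-np.outer(d,d);A.append(M);b.append(M@o)
    x=np.linalg.lstsq(np.vstack(A),np.hstack(b),rcond=None)[0];return x.round(1),[(proj(C[k],[x])[0]-p).round(1).tolist() for k,p in obs]
for k in('w1','w2'):
    c=C[k];R=cv2.Rodrigues(np.array(c['rvec'],float))[0];print(k,-R.T@np.array(c['tvec'],float).ravel(),R[2],c['intrinsics'][0][0])
print('lock t+w1',tri([('top0',(253.9,184.6)),('w1',(203,262))]))
print('screw',tri([('top0',cr((103,90))),('w1',(164,245))]),tri([('top0',cr((86,333))),('w1',(280,246))]))
print('mark',tri([('top0',cr((338,90))),('w1',(124.2,131.1))]))
# does tip length matter in the wrist picture
for dz in(0,14): print(proj(C['w2'],[[548.7,-114.47,114.785+dz]]))
f=[567.2,5.1,-.042]
print('side pred lock,wheel,mark',proj(C['side0'],[[574.2,173,92],[574.2,173,82],[647.7,49.6,52]]))
E
```

```text
[([284, 169, 8, 5, 36], [287.7, 171.1]), ([344, 190, 23, 14, 77], [357.2, 197.4])] [([306, 146, 32, 9, 207], [322.0, 150.0]), ([249, 179, 10, 11, 88], [253.5, 184.1])]
w1 [452.1409319   34.51590353 372.71146337] [ 0.0098372   0.28163451 -0.95947133] 323.6814190178785
w2 [ 547.29887442 -186.604282    279.62791856] [ 0.00359944  0.2817884  -0.95946982] 323.6814190178785
lock t+w1 (array([572.7, 171. ,  95.7]), [[-0.1, 0.1], [-0.4, -0.3]])
screw (array([652.4, 187.6,  12.6]), [[-0.1, 0.1], [-0.2, -0.3]]) (array([512.1, 192.1,  18.4]), [[-0.1, 0.2], [-0.6, -0.2]])
mark (array([647.9,  50.1,  50.9]), [[-0.1, -0.0], [-0.0, -0.4]])
[[325.07178422 242.11678108]]
[[325.26332009 253.21204225]]
side pred lock,wheel,mark [[288.68757081 170.33539879]
 [288.87349391 172.96855815]
 [331.23799844 185.30213825]]
```

Height evidence agrees: the cheek's size in the wrist view and the tip in the side view both put the arm about 12–14 mm higher than reported. Contact is therefore due now.

Call:
{"api": "jog_arm", "payload": {
  "targets": [
    [[0,0,0.1,0,0,0,1],[0,0,0,0,0,0,1],[0,0,0.1,0,0,0,1],[0,0,0,0,0,0,1],[0,0,0,0,0,0,1],[0,0,0,0,0,0,1],[0,0,0,0,0,0,1],[0,0,0,0,0,0,1]]
  ]
}}

```text
time: 11.45
tool_pos: [562.1, -113.3, 86.3]
orientation: [-180.0, -0.0, -92.1]
force: [0.6, 0.2, -0.5]
width: 0.1
grasp_force: 0.0
```

Call:
{"api": "jog_arm", "payload": {
  "targets": [
    [[0,0,0.1,0,0,0,1],[0,0,0,0,0,0,1],[0,0,0.1,0,0,0,1],[0,0,0,0,0,0,1],[0,0,0,0,0,0,1],[0,0,0,0,0,0,1],[0,0,0,0,0,0,1],[0,0,0,0,0,0,1]]
  ]
}}

```text
time: 12.45
tool_pos: [562.1, -113.4, 84.4]
orientation: [-180.0, -0.0, -92.1]
force: [-0.4, -0.1, -0.5]
width: -0.1
grasp_force: 0.0
```

Call:
{"api": "jog_arm", "payload": {
  "targets": [
    [[0,0,0.1,0,0,0,1],[0,0,0,0,0,0,1],[0,0,0.1,0,0,0,1],[0,0,0,0,0,0,1],[0,0,0,0,0,0,1],[0,0,0,0,0,0,1],[0,0,0,0,0,0,1],[0,0,0,0,0,0,1]]
  ]
}}

```text
time: 13.45
tool_pos: [562.1, -113.4, 82.3]
orientation: [-180.0, -0.0, -92.1]
force: [0.1, 0.7, -0.7]
width: 0.3
grasp_force: 0.0
```

```bash
python3 - <<'E'
from h import *
import pickle
s=env.get_state();t=s['tool_pos'];print(t,s['force'],s['joint_torque'].round(2),s['qpos'].round(2),s['wrist_torque'])
c=cap('wrist');pickle.dump(c,open('w5.pkl','wb'));d=cap('side');pickle.dump(d,open('s5.pkl','wb'))
R=cv2.Rodrigues(np.array(c['rvec'],float))[0];print('cam',-R.T@np.array(c['tvec'],float).ravel())
# far cheek yellow extent per row
hsv=cv2.cvtColor(c['frame'],cv2.COLOR_RGB2HSV);y=(hsv[...,0]>15)&(hsv[...,0]<28)&(hsv[...,1]>215)&(hsv[...,2]>100)
for v in range(150,300,6):
    u=np.where(y[v,150:450])[0]
    if len(u)>20: print(v,u.min()+150,u.max()+150,len(u))
E
```

```text
[ 562.13506245 -113.37476674   82.34313945] [ 0.05706718  0.67343089 -0.73424452] [ -0.   -33.77  34.18   6.82  -0.     0.  ] [ 8.640e+00 -4.600e-01 -1.109e+01  1.000e-02 -7.938e+01 -1.070e+01] [ 0.01160048  0.06274959 -0.00486875]
cam [ 559.76435018 -185.49188443  247.15251145]
198 251 388 138
204 252 387 136
282 257 382 38
288 257 383 45
```

```bash
python3 - <<'E'
from h import *
import pickle
C={k:pickle.load(open(k+'.pkl','rb')) for k in('w2','w5','s5')}
hsv=cv2.cvtColor(C['w2']['frame'],cv2.COLOR_RGB2HSV);y=(hsv[...,0]>15)&(hsv[...,0]<28)&(hsv[...,1]>215)&(hsv[...,2]>100)
for v in range(160,200,4):
    u=np.where(y[v,150:450])[0]
    if len(u)>20: print(v,u.min()+150,u.max()+150,len(u))
g=lambda im:(255*(im/255.)**.5).astype('uint8')
s=g(cv2.resize(C['s5']['frame'][165:235,320:388],(408,420),interpolation=cv2.INTER_CUBIC))
w=g(cv2.resize(C['w5']['frame'][180:300,268:380],(392,420),interpolation=cv2.INTER_CUBIC))
cv2.imwrite('pics/m5.png',np.hstack([s,w])[:,:,::-1])
E
```

```text
184 242 355 114
188 241 356 116
192 241 355 115
```

View pics/m5.png

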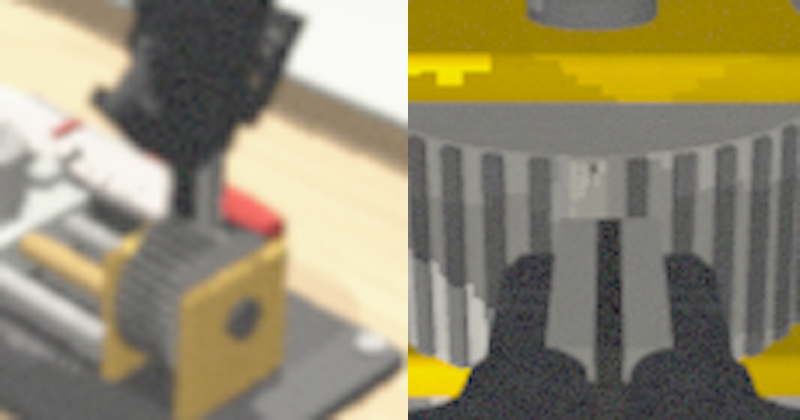

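```bash
python3 - <<'E'
from h import *
import pickle
C={k:pickle.load(open(k+'.pkl','rb')) for k in('top0','side0','w2','w5','s5')}
w=C['w5']
for z in(78,88): print('cheek inner far z',z,ray(w,(324,209.4),z).round(1))
for z in(82,92,102): print('rim far edge z',z,ray(w,(322,225),z).round(1))
for z in(82,92,102): print('top0 rim edges z',z,ray(C['top0'],cr((605,236)),z).round(1),ray(C['top0'],cr((668,236)),z).round(1))
for z in(78,88): print('top0 cheek ends z',z,ray(C['top0'],cr((681,172)),z).round(1),ray(C['top0'],cr((679,308)),z).round(1),ray(C['top0'],cr((590,167)),z).round(1))
# predicted wheel model in side view: crest, silhouette
f=[567.2,5.1,-.042]
for z0 in (42,62):
  print(z0,proj(C['s5'],[W(f,40*np.sin(a),-120+dy,z0+40*np.cos(a)) for dy in(-17,17) for a in(-.7,0,.7)]).round(1).tolist())
for h in(78,88): print('cheek',h,proj(C['s5'],[W(f,x,-141,h) for x in(-36,36)]+[W(f,-36,-141,14)]).round(1).tolist())
E
```

```text
cheek inner far z 78 [ 562.1 -130.9   78. ]
cheek inner far z 88 [ 561.9 -134.1   88. ]
rim far edge z 82 [ 563.4 -123.3   82. ]
rim far edge z 92 [ 563.2 -127.1   92. ]
rim far edge z 102 [ 563.  -130.9  102. ]
top0 rim edges z 82 [565.5 -97.3  82. ] [ 566. -131.   82.]
top0 rim edges z 92 [564.5 -96.8  92. ] [ 565.  -130.2   92. ]
top0 rim edges z 102 [563.5 -96.3 102. ] [ 563.9 -129.4  102. ]
top0 cheek ends z 78 [ 601.2 -138.1   78. ] [ 527.7 -137.6   78. ] [603.2 -89.1  78. ]
top0 cheek ends z 88 [ 599.8 -137.2   88. ] [ 527.  -136.7   88. ] [601.9 -88.6  88. ]
42 [[350.9, 216.9], [357.2, 210.5], [363.1, 209.6], [342.3, 212.0], [348.5, 205.7], [354.4, 204.9]]
62 [[351.1, 211.2], [357.4, 204.7], [363.4, 203.9], [342.3, 206.3], [348.6, 200.0], [354.6, 199.2]]
cheek 78 [[349.5, 217.5], [366.5, 207.2], [349.0, 235.4]]
cheek 88 [[349.6, 214.6], [366.7, 204.3], [349.0, 235.4]]
```

Wheel and cheek heights check out, and the fingertip's place in the wrist view has not changed, so nothing is buried. The tip is simply shorter than the reported TCP. I'll keep going down.

Call:
{"api": "jog_arm", "payload": {
  "targets": [
    [[0,0,0.1,0,0,0,1],[0,0,0,0,0,0,1],[0,0,0.1,0,0,0,1],[0,0,0,0,0,0,1],[0,0,0.1,0,0,0,1],[0,0,0,0,0,0,1],[0,0,0,0,0,0,1],[0,0,0,0,0,0,1]]
  ]
}}

```text
time: 14.55
tool_pos: [562.1, -113.4, 79.3]
orientation: [180.0, -0.0, -92.1]
force: [0.6, 0.4, -0.5]
width: -0.1
grasp_force: 0.0
```

```bash
python3 - <<'E'
from h import *
import pickle
s0=pickle.load(open('side0.pkl','rb'));s5=pickle.load(open('s5.pkl','rb'));s6=cap('side');w6=cap('wrist')
for n,s in(('s5',s5),('s6',s6)):
    d=np.abs(s['frame'].astype(int)-s0['frame']).max(2)
    print(n);print(d[196:214,346:362])
for n,w in(('w2',pickle.load(open('w2.pkl','rb'))),('w5',pickle.load(open('w5.pkl','rb'))),('w6',w6)):
    print(n,w['frame'][224:268:2,313:318].mean((1,2)).round().astype(int).tolist())
print(env.get_state()['joint_torque'].round(2))
for z in(79.3,99,102): print(proj(s6,[[562,-113.4-11,z],[562,-113.4,z]]).round(1).tolist(),proj(w6,[[562,-124.4,z],[562,-113.4,z]]).round(1).tolist())
E
```

```text
s5
[[ 11  59 142 209 223 211 180 145 144 166 151  82  10  17  22  24]
 [ 15  72 156 208 206 173 130 118 128 149 131  67   7  15  14  16]
 [ 16  76 157 176 138 107  98 103 120 127  95  32  12  17  15  15]
 [ 11  56 117 128  95  73  55  44  55  78  63  14  18  23  19  16]
 [ 14  27  92 117 113  95  55   6   7  24  17   9  19  23  25  22]
 [ 16  34  73  91  95 100  82  30  19  13   4  12  14  13  21  22]
 [ 53  61  57  59  58  72  71  58  63  56  38  24  23  19  14   9]
 [ 51  62  71  58  51  46  50  54  77  87  68  37  22  17  20  14]
 [ 53  60  54  62  68  46  47  48  51  57  55  41  19  10   3   0]
 [ 52  58  49  52  50  56  65  59  52  40  29  17   2   1   7   9]
 [ 51  52  49  58  52  55  56  63  73  33   2   5   9  10  11  21]
 [ 56  53  52  52  55  67  44  38  32  10   5  11  10   7  31  64]
 [ 52  59  67  57  51  51  41  23   2  10   8   8  12  42  66  83]
 [ 55  52  55  57  56  48  26   5   8   8   6  31  50  65  65  56]
 [ 51  58  50  44  42  38  13   3   6  15  40  61  66  58  40  13]
 [ 39  44  44  43  34  19   4  18  31  47  58  61  49  25   6  12]
 [ 34  34  31  26  22  17
[... 1150 characters left out ...]
6  33  50  60  60  49  26   7  11]
 [ 33  34  29  26  21  15  34  55  71  64  53  33   9   6  15  16]
 [ 28  33  24  20  24  50  78  81  71  47  20   3  13  16  13  17]]
w2 [65, 64, 65, 66, 65, 100, 113, 130, 132, 91, 59, 60, 60, 60, 60, 60, 61, 60, 60, 60, 61, 61]
w5 [69, 95, 102, 104, 103, 102, 99, 90, 92, 73, 63, 63, 63, 64, 63, 63, 63, 64, 63, 63, 63, 63]
w6 [61, 71, 98, 107, 106, 107, 105, 103, 90, 71, 64, 64, 64, 63, 64, 64, 63, 65, 62, 64, 64, 64]
[ -0.   -33.81  34.14   6.81  -0.     0.  ]
[[355.3, 210.2], [352.4, 208.7]] [[324.5, 223.3], [325.2, 242.0]]
[[355.5, 204.5], [352.5, 203.1]] [[324.5, 237.5], [325.3, 258.1]]
[[355.5, 203.7], [352.6, 202.2]] [[324.5, 239.9], [325.3, 260.9]]
```

```bash
python3 - <<'E'
from h import *
import pickle
s5=pickle.load(open('s5.pkl','rb'));s6=cap('side');w6=cap('wrist');pickle.dump(s6,open('s6.pkl','wb'));pickle.dump(w6,open('w6.pkl','wb'))
g=lambda c:cv2.cvtColor(c['frame'],cv2.COLOR_RGB2GRAY).astype(np.float32)
a,b=g(s5),g(s6)
for y0,y1,x0,x1 in((150,195,330,380),(60,150,300,400),(176,204,343,360)): print(cv2.phaseCorrelate(a[y0:y1,x0:x1].copy(),b[y0:y1,x0:x1].copy(),cv2.createHanningWindow((x1-x0,y1-y0),cv2.CV_32F)))
for n in('w2','w5','w6'):
    c=pickle.load(open(n+'.pkl','rb'));hsv=cv2.cvtColor(c['frame'],cv2.COLOR_RGB2HSV);y=(hsv[...,0]>15)&(hsv[...,0]<28)&(hsv[...,1]>215)&(hsv[...,2]>100)
    n0=[(v,len(np.where(y[v,150:450])[0])) for v in range(160,240)];print(n,[q for q in n0 if q[1]>90][::4], len([q for q in n0 if q[1]>90]))
    R=cv2.Rodrigues(np.array(c['rvec'],float))[0];print((-R.T@np.array(c['tvec'],float).ravel()).round(1))
    print('screw pred',proj(c,[[640,-167,14],[497,-161.4,14]]).round(1).tolist())
    gr=g(c);
E
```

```text
((0.14661063477903014, 0.9899303556138364), 0.9165928543938531)
((0.059087634522633437, 0.6828598051462151), 0.9372825185987684)
((0.29926581151290144, 0.6808442794165845), 0.9257466863702845)
w2 [(184, 114), (188, 116), (192, 115)] 12
[ 547.3 -186.6  279.6]
screw pred [[208.6, 135.4], [386.0, 135.9]]
w5 [(195, 134), (199, 138), (203, 137), (207, 136)] 14
[ 559.8 -185.5  247.2]
screw pred [[212.6, 136.9], [414.3, 137.8]]
w6 [(196, 132), (200, 140), (204, 140), (208, 138)] 15
[ 559.8 -185.5  244.1]
screw pred [[211.2, 137.3], [415.4, 138.2]]
```

Everything fits a real tip about 20–23 mm above the reported TCP, with its front face at v=242. Contact should come within a few mm.

Call:
{"api": "jog_arm", "payload": {
  "targets": [
    [[0,0,0.1,0,0,0,1],[0,0,0,0,0,0,1],[0,0,0.1,0,0,0,1],[0,0,0,0,0,0,1],[0,0,0.1,0,0,0,1],[0,0,0,0,0,0,1],[0,0,0,0,0,0,1],[0,0,0,0,0,0,1]]
  ]
}}

```text
time: 15.75
tool_pos: [563.6, -113.5, 79.0]
orientation: [-179.7, -0.0, -92.0]
force: [-1.6, 1.3, 9.9]
width: -0.2
grasp_force: 5.0
```

Contact at a reported z of about 79 (tip offset about 23 mm), 10 N. First half stroke now.

Call:
{"api": "jog_arm", "payload": {
  "targets": [
    [[0,-0.2,0,0,0,0,1],[0,-0.2,0,0,0,0,1],[0,-0.2,0,0,0,0,1],[0,-0.2,0,0,0,0,1],[0,-0.2,0,0,0,0,1],[0,-0.2,0,0,0,0,1],[0,0,0,0,0,0,1],[0,0,0,0,0,0,1]]
  ]
}}

```text
time: 16.75
tool_pos: [575.6, -114.0, 78.6]
orientation: [-179.8, -0.0, -92.0]
force: [-0.2, 0.7, 8.1]
width: -0.3
grasp_force: 4.1
```

```bash
cat >> h.py <<'E'
def red_ptr(c):
    "pointer y minus mark y in the roller frame, from the side view (rays to z=51.5), plus candidates"
    import pickle
    s0=pickle.load(open('side0.pkl','rb'));k=8
    f=[567.2,5.1,-.042]
    # sample the scale line at roller x=58 (pointer) and x=70 (mark), y from 10 to 60
    out={}
    for nm,xs in(('ptr',(54,57,60)),('mark',(68,72,76))):
        ys=np.arange(5,65,.5);a=0
        for x in xs:
            q=proj(c,[W(f,x,y,51.5) for y in ys]).astype(np.float32)
            im=c['frame'].astype(np.float32)
            s=cv2.remap(im,q[:,0].reshape(1,-1),q[:,1].reshape(1,-1),cv2.INTER_LINEAR)[0]
            a=a+(s.mean(1) if nm=='ptr' else s[:,0]-s[:,1])
        out[nm]=(ys,a/len(xs))
    return out
E
python3 - <<'E'
from h import *
import pickle
print(env.get_state()['tool_pos'],env.get_state()['force'])
for c in(pickle.load(open('side0.pkl','rb')),cap('side')):
    for k,(y,a) in red_ptr(c).items(): print(k,[(float(p),int(q)) for p,q in zip(y[::3],a[::3])])
E
```

```text
[ 575.63705823 -113.95244281   78.58541147] [-0.17563371  0.72487799  8.11187961]
ptr [(5.0, 223), (6.5, 221), (8.0, 220), (9.5, 220), (11.0, 220), (12.5, 219), (14.0, 217), (15.5, 212), (17.0, 198), (18.5, 178), (20.0, 156), (21.5, 133), (23.0, 119), (24.5, 114), (26.0, 122), (27.5, 145), (29.0, 168), (30.5, 187), (32.0, 200), (33.5, 208), (35.0, 216), (36.5, 219), (38.0, 221), (39.5, 218), (41.0, 219), (42.5, 219), (44.0, 220), (45.5, 219), (47.0, 221), (48.5, 224), (50.0, 226), (51.5, 227), (53.0, 226), (54.5, 225), (56.0, 224), (57.5, 224), (59.0, 223), (60.5, 221), (62.0, 220), (63.5, 219)]
mark [(5.0, -4), (6.5, -4), (8.0, -4), (9.5, -4), (11.0, -4), (12.5, -4), (14.0, -4), (15.5, -4), (17.0, -4), (18.5, -4), (20.0, -4), (21.5, -4), (23.0, -4), (24.5, -4), (26.0, -5), (27.5, -5), (29.0, -5), (30.5, -5), (32.0, -5), (33.5, -5), (35.0, -4), (36.5, -3), (38.0, 0), (39.5, 7), (41.0, 17), (42.5, 31), (44.0, 47), (45.5, 64), (47.0, 73), (48.5, 72), (50.0, 64), (51.5, 50), (53.0, 35), (54.5, 20), (56.0, 7), (57.5, 1), (59.0, -1), (60.5, -2), (62.0, -3), (63.5, -3)]
ptr [(5.0, 227), (6
[... 258 characters left out ...]
.5, 216), (38.0, 220), (39.5, 219), (41.0, 220), (42.5, 221), (44.0, 222), (45.5, 223), (47.0, 225), (48.5, 228), (50.0, 229), (51.5, 230), (53.0, 229), (54.5, 229), (56.0, 228), (57.5, 228), (59.0, 228), (60.5, 227), (62.0, 226), (63.5, 225)]
mark [(5.0, 6), (6.5, 6), (8.0, 6), (9.5, 6), (11.0, 7), (12.5, 7), (14.0, 7), (15.5, 6), (17.0, 6), (18.5, 6), (20.0, 6), (21.5, 6), (23.0, 6), (24.5, 6), (26.0, 7), (27.5, 7), (29.0, 7), (30.5, 7), (32.0, 7), (33.5, 7), (35.0, 8), (36.5, 10), (38.0, 15), (39.5, 22), (41.0, 31), (42.5, 43), (44.0, 58), (45.5, 71), (47.0, 80), (48.5, 79), (50.0, 71), (51.5, 59), (53.0, 44), (54.5, 30), (56.0, 18), (57.5, 12), (59.0, 9), (60.5, 7), (62.0, 6), (63.5, 6)]
```

Pointer tracking from the side works: it moved 2.0 mm for 13.5 mm, with 21.3 mm left. On to full strokes.

Call:
{"api": "jog_arm", "payload": {
  "targets": [
    [[0,0,-1.0,0,0,0,1],[0,2.8,0,0,0,0,1],[0,0,0,0,0,0,1],[0,0,1.0,0,0,0,1],[0,0,0,0,0,0,1],[0,-0.4,0,0,0,0,1],[0,-0.4,0,0,0,0,1],[0,-0.4,0,0,0,0,1]]
  ]
}}

```text
time: 17.8
tool_pos: [559.7, -113.5, 78.8]
orientation: [-179.8, -0.1, -92.0]
force: [-3.3, 3.1, 13.3]
width: -0.0
grasp_force: 6.5
```

Call:
{"api": "jog_arm", "payload": {
  "targets": [
    [[0,-0.4,0,0,0,0,1],[0,-0.4,0,0,0,0,1],[0,-0.4,0,0,0,0,1],[0,-0.4,0,0,0,0,1],[0,-0.4,0,0,0,0,1],[0,0,0,0,0,0,1],[0,0,0,0,0,0,1],[0,0,0,0,0,0,1]]
  ]
}}

```text
time: 18.8
tool_pos: [580.0, -114.2, 77.7]
orientation: [-179.8, -0.1, -92.0]
force: [0.9, -0.1, 6.7]
width: 0.1
grasp_force: 3.5
```

```bash
cat >> h.py <<'E'
def gap(c):
    o=red_ptr(c);r=[]
    for k,s in(('ptr',-1),('mark',1)):
        y,a=o[k];a=s*a;i=a.argmax();w=np.clip(a-np.median(a)-.35*(a[i]-np.median(a)),0,None)*(abs(y-y[i])<9);r.append((y*w).sum()/w.sum())
    return np.round([r[0],r[1],r[1]-r[0]],2)
E
python3 - <<'E'
from h import *
import pickle
print(gap(pickle.load(open('side0.pkl','rb'))),gap(cap('side')))
E
```

```text
[24.11 47.88 23.76] [31.77 47.66 15.89]
```

Call:
{"api": "jog_arm", "payload": {
  "targets": [
    [[0,0,-1.0,0,0,0,1],[0,3.2,0,0,0,0,1],[0,0,0,0,0,0,1],[0,0,1.0,0,0,0,1],[0,0,0,0,0,0,1],[0,-0.4,0,0,0,0,1],[0,-0.4,0,0,0,0,1],[0,-0.4,0,0,0,0,1]]
  ]
}}

```text
time: 19.85
tool_pos: [559.7, -113.4, 78.7]
orientation: [-179.8, -0.1, -92.0]
force: [-3.1, 3.1, 13.5]
width: 0.2
grasp_force: 6.5
```

Call:
{"api": "jog_arm", "payload": {
  "targets": [
    [[0,-0.4,0,0,0,0,1],[0,-0.4,0,0,0,0,1],[0,-0.4,0,0,0,0,1],[0,-0.4,0,0,0,0,1],[0,-0.4,0,0,0,0,1],[0,0,0,0,0,0,1],[0,0,0,0,0,0,1],[0,0,0,0,0,0,1]]
  ]
}}

```text
time: 20.85
tool_pos: [580.2, -114.2, 77.9]
orientation: [-179.8, -0.0, -92.0]
force: [1.9, 0.5, 7.5]
width: -0.2
grasp_force: 3.7
```

```bash
python3 - <<'E'
from h import *
print(gap(cap('side')))
E
```

```text
[37.34 47.48 10.14]
```

Call:
{"api": "jog_arm", "payload": {
  "targets": [
    [[0,0,-1.0,0,0,0,1],[0,3.2,0,0,0,0,1],[0,0,0,0,0,0,1],[0,0,1.0,0,0,0,1],[0,0,0,0,0,0,1],[0,-0.4,0,0,0,0,1],[0,-0.4,0,0,0,0,1],[0,-0.4,0,0,0,0,1]]
  ]
}}

```text
time: 21.9
tool_pos: [560.2, -113.4, 78.8]
orientation: [-179.8, -0.1, -92.0]
force: [-1.5, 2.8, 12.6]
width: -0.1
grasp_force: 6.4
```

Call:
{"api": "jog_arm", "payload": {
  "targets": [
    [[0,-0.4,0,0,0,0,1],[0,-0.4,0,0,0,0,1],[0,-0.4,0,0,0,0,1],[0,-0.4,0,0,0,0,1],[0,-0.4,0,0,0,0,1],[0,0,0,0,0,0,1],[0,0,0,0,0,0,1],[0,0,0,0,0,0,1]]
  ]
}}

```text
time: 22.9
tool_pos: [580.2, -114.2, 77.9]
orientation: [-179.8, -0.1, -92.0]
force: [1.5, 1.0, 8.0]
width: 0.0
grasp_force: 3.9
```

```bash
python3 - <<'E'
from h import *
c=cap('side');print(gap(c))
for k,(y,a) in red_ptr(c).items(): print(k,[(float(p),int(q)) for p,q in zip(y[20::4],a[20::4])])
E
```

```text
[41.27 47.71  6.44]
ptr [(15.0, 230), (17.0, 231), (19.0, 231), (21.0, 230), (23.0, 228), (25.0, 225), (27.0, 222), (29.0, 220), (31.0, 214), (33.0, 202), (35.0, 184), (37.0, 158), (39.0, 133), (41.0, 119), (43.0, 123), (45.0, 148), (47.0, 182), (49.0, 209), (51.0, 223), (53.0, 229), (55.0, 231), (57.0, 232), (59.0, 233), (61.0, 234), (63.0, 234)]
mark [(15.0, 6), (17.0, 6), (19.0, 6), (21.0, 6), (23.0, 6), (25.0, 6), (27.0, 6), (29.0, 6), (31.0, 6), (33.0, 7), (35.0, 8), (37.0, 11), (39.0, 20), (41.0, 32), (43.0, 49), (45.0, 68), (47.0, 80), (49.0, 77), (51.0, 63), (53.0, 44), (55.0, 25), (57.0, 13), (59.0, 9), (61.0, 6), (63.0, 5)]
```

Call:
{"api": "jog_arm", "payload": {
  "targets": [
    [[0,0,-1.0,0,0,0,1],[0,3.2,0,0,0,0,1],[0,0,0,0,0,0,1],[0,0,1.0,0,0,0,1],[0,0,0,0,0,0,1],[0,-0.4,0,0,0,0,1],[0,-0.4,0,0,0,0,1],[0,-0.4,0,0,0,0,1]]
  ]
}}

```text
time: 23.95
tool_pos: [560.2, -113.5, 78.9]
orientation: [-179.8, -0.1, -92.0]
force: [-2.2, 2.5, 12.0]
width: -0.4
grasp_force: 6.3
```

Call:
{"api": "jog_arm", "payload": {
  "targets": [
    [[0,-0.4,0,0,0,0,1],[0,-0.4,0,0,0,0,1],[0,-0.4,0,0,0,0,1],[0,-0.4,0,0,0,0,1],[0,-0.4,0,0,0,0,1],[0,0,0,0,0,0,1],[0,0,0,0,0,0,1],[0,0,0,0,0,0,1]]
  ]
}}

```text
time: 24.95
tool_pos: [580.0, -114.2, 77.2]
orientation: [-179.8, -0.0, -92.0]
force: [1.6, 0.2, 5.5]
width: -0.4
grasp_force: 3.0
```

```bash
python3 - <<'E'
from h import *
c=cap('side');print(gap(c))
E
```

```text
[45.89 47.83  1.94]
```

Call:
{"api": "jog_arm", "payload": {
  "targets": [
    [[0,0,-1.0,0,0,0,1],[0,3.2,0,0,0,0,1],[-5.0,0,-1.0,0,0,0,1],[-5.0,0,-5.0,0,0,0,1],[-4.0,0,-5.0,0,0,0,1],[0,0,0,0,0,0,1],[0,0,0,0,0,0,1],[0,0,0,0,0,0,1]]
  ]
}}

```text
time: 26.0
tool_pos: [550.4, 19.8, 187.7]
orientation: [179.8, -0.1, -92.1]
force: [-0.4, -0.7, -0.2]
width: 0.3
grasp_force: 0.0
```

```bash
python3 - <<'E'
from h import *
import pickle
s=env.get_state();print(s['tool_pos']);c=cap('wrist');pickle.dump(c,open('w7.pkl','wb'));pickle.dump(cap('top'),open('t7.pkl','wb'))
f=[567.2,5.1,-.042];print(proj(c,[W(f,62,22,51),W(f,62,43,51),W(f,0,168,92)]).round(1))
hsv=cv2.cvtColor(c['frame'],cv2.COLOR_RGB2HSV)
red=(((hsv[...,0]<6)|(hsv[...,0]>174))&(hsv[...,1]>180)&(hsv[...,2]>90)).astype('uint8')
n,l,st,ce=cv2.connectedComponentsWithStats(red);print([(st[i].tolist(),ce[i].round(1).tolist()) for i in range(1,n) if st[i,4]>30])
u,v=proj(c,[W(f,62,43,51)])[0].astype(int)
crop=c['frame'][max(v-50,0):v+50,max(u-60,0):u+60];print(max(u-60,0),max(v-50,0))
cv2.imwrite('pics/w7.png',cv2.resize(crop,None,fx=6,fy=6,interpolation=cv2.INTER_CUBIC)[:,:,::-1])
E
```

```text
[550.38675016  19.78998306 187.68992278]
[[242.  192.1]
 [243.4 212.8]
 [305.7 349. ]]
[([172, 96, 29, 99, 2273], [187.2, 142.9]), ([218, 215, 19, 6, 112], [227.0, 217.5])]
183 162
```

View pics/w7.png

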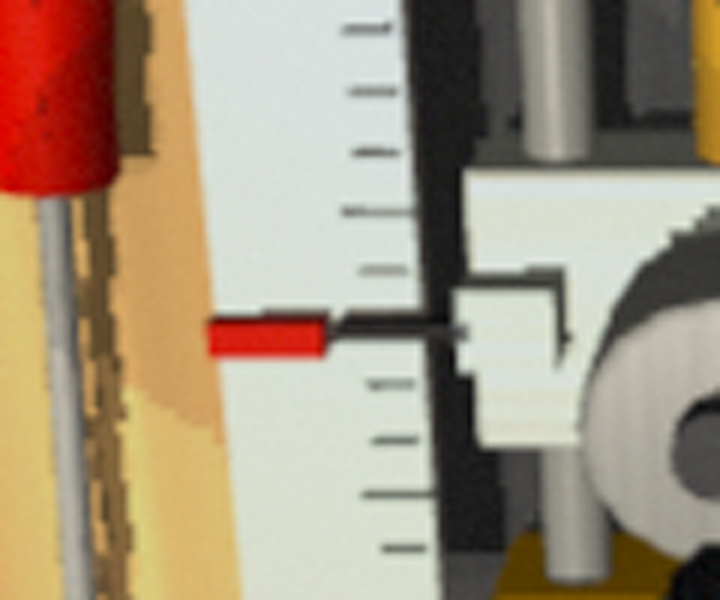

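The picture shows the red mark's middle at row 339 and the pointer's at about row 330. With 6 mm = 37 rows, about 1.5 mm remain: already inside the mark. One short 9 mm stroke will centre it.

Call:
{"api": "jog_arm", "payload": {
  "targets": [
    [[4.0,0,5.0,0,0,0,1],[5.0,0,5.0,0,0,0,1],[5.0,-1.0,1.0,0,0,0,1],[0,0,0,0,0,0,1],[0,0,0,0,0,0,1],[0,0,0.5,0,0,0,1],[0,0,0.5,0,0,0,1],[0,0,0,0,0,0,1]]
  ]
}}

```text
time: 27.1
tool_pos: [557.1, -112.3, 78.4]
orientation: [-179.8, -0.0, -91.9]
force: [-1.9, 1.6, 7.7]
width: 0.1
grasp_force: 6.6
```

Call:
{"api": "jog_arm", "payload": {
  "targets": [
    [[0,-0.2,0,0,0,0,1],[0,-0.2,0,0,0,0,1],[0,-0.3,0,0,0,0,1],[0,-0.2,0,0,0,0,1],[0,0,0,0,0,0,1],[0,0,0,0,0,0,1],[0,0,-1.0,0,0,0,1],[0,0,-1.0,0,0,0,1]]
  ]
}}

```text
time: 28.1
tool_pos: [565.0, -113.0, 96.7]
orientation: [180.0, -0.0, -92.0]
force: [-0.4, 0.3, -0.3]
width: -0.3
grasp_force: 0.0
```

Call:
{"api": "jog_arm", "payload": {
  "targets": [
    [[-5.0,0.6,-3.0,0,0,0,1],[-5.0,0.6,-3.0,0,0,0,1],[-4.0,0,-3.0,0,0,0,1],[0,0,0,0,0,0,1],[0,0,0,0,0,0,1],[0,0,0,0,0,0,1],[0,0,0,0,0,0,1],[0,0,0,0,0,0,1]]
  ]
}}

```text
time: 29.1
tool_pos: [558.0, 26.3, 186.0]
orientation: [180.0, -0.0, -92.1]
force: [-0.1, 0.8, -0.8]
width: -0.3
grasp_force: 0.0
```

```bash
python3 - <<'E'
from h import *
import pickle
a=pickle.load(open('w7.pkl','rb'));s=env.get_state();print(s['tool_pos']);c=cap('wrist');pickle.dump(c,open('w8.pkl','wb'));print(gap(cap('side')))
f=[567.2,5.1,-.042]
for w in(a,c):
    hsv=cv2.cvtColor(w['frame'],cv2.COLOR_RGB2HSV)
    red=(((hsv[...,0]<6)|(hsv[...,0]>174))&(hsv[...,1]>180)&(hsv[...,2]>90)).astype('uint8')
    n,l,st,ce=cv2.connectedComponentsWithStats(red)
    for i in range(1,n):
        if 60<st[i,4]<300:
            x,y,ww,hh=st[i,:4];print(st[i],ce[i].round(2),ray(w,ce[i],52).round(1))
            print(y-8,w['frame'][y-8:y+hh+8,x+ww+3:x+ww+16].mean((1,2)).astype(int).tolist())
E
```

```text
[558.0388646   26.30097591 185.96311431]
[47.66 47.83  0.17]
[218 215  19   6 112] [227.   217.54] [647.2  49.4  52. ]
207 [178, 206, 215, 215, 216, 215, 154, 75, 33, 43, 49, 115, 196, 218, 218, 218, 217, 217, 182, 178, 209, 217]
[224 209  20   6 115] [233.91 211.5 ] [647.2  49.5  52. ]
201 [197, 216, 216, 217, 217, 217, 217, 197, 125, 42, 43, 51, 51, 187, 219, 218, 218, 219, 182, 164, 206, 218]
[318 334  11  23 161] [322.84 345.14] [566.7 208.2  52. ]
326 [13, 13, 13, 12, 13, 12, 14, 13, 14, 14, 14, 14, 14, 13, 12, 13, 14, 13, 12, 13, 11, 11, 12, 14, 13, 15, 17, 16, 16, 17, 17, 14, 11, 10, 12, 13, 10, 13, 12]
```

The pointer now stands centred on the mark (offset about 0.2 mm). Moving to the lock plunger.

Call:
{"api": "jog_arm", "payload": {
  "targets": [
    [[-4.0,-0.3,0,0,0,0,1],[-4.0,-0.3,0,0,0,0,1],[-4.0,-0.3,0,0,0,0,1],[-2.7,-0.2,2.0,0,0,0,1],[0,0,4.0,0,0,0,1],[0,0,4.0,0,0,0,1],[0,0,0,0,0,0,1],[0,0,0,0,0,0,1]]
  ]
}}

```text
time: 30.2
tool_pos: [575.1, 173.2, 87.7]
orientation: [-179.9, -0.0, -92.1]
force: [0.0, 0.3, 0.4]
width: -0.1
grasp_force: 0.0
```

Call:
{"api": "jog_arm", "payload": {
  "targets": [
    [[0,0,0.3,0,0,0,1],[0,0,0.3,0,0,0,1],[0,0,0.2,0,0,0,1],[0,0,0.2,0,0,0,1],[0,0,0.2,0,0,0,1],[0,0,0,0,0,0,1],[0,0,0,0,0,0,1],[0,0,0,0,0,0,1]]
  ]
}}

```text
time: 31.2
tool_pos: [574.5, 173.4, 74.4]
orientation: [-180.0, -0.0, -92.1]
force: [0.4, -0.9, 0.6]
width: 0.0
grasp_force: 0.0
```

Call:
{"api": "jog_arm", "payload": {
  "targets": [
    [[0,0,0.2,0,0,0,1],[0,0,0.2,0,0,0,1],[0,0,0.2,0,0,0,1],[0,0,0.2,0,0,0,1],[0,0,0.2,0,0,0,1],[0,0,0,0,0,0,1],[0,0,0,0,0,0,1],[0,0,0,0,0,0,1]]
  ]
}}

```text
time: 32.2
tool_pos: [574.4, 173.4, 64.2]
orientation: [180.0, -0.0, -92.1]
force: [-1.4, 0.1, 2.0]
width: 0.3
grasp_force: 0.9
```

Call:
{"api": "jog_arm", "payload": {
  "targets": [
    [[0,0,0.2,0,0,0,1],[0,0,0.2,0,0,0,1],[0,0,0.2,0,0,0,1],[0,0,0.2,0,0,0,1],[0,0,0.2,0,0,0,1],[0,0,0.2,0,0,0,1],[0,0,0,0,0,0,1],[0,0,0,0,0,0,1]]
  ]
}}

```text
time: 33.2
tool_pos: [574.7, 173.3, 56.9]
orientation: [-179.9, -0.0, -92.0]
force: [-14.5, -1.1, 23.3]
width: 0.0
grasp_force: 11.7
```

It has stopped at a reported z of 56.9, 12 mm below contact, with 23 N: fully down. Drawing clear.

Call:
{"api": "jog_arm", "payload": {
  "targets": [
    [[0,0,-0.5,0,0,0,1],[0,0,-1.0,0,0,0,1],[0,0,-3.0,0,0,0,1],[0,0,-4.0,0,0,0,1],[0,0,-4.0,0,0,0,1],[0,3.0,0,0,0,0,1],[0,4.0,0,0,0,0,1],[0,0,0,0,0,0,1]]
  ]
}}

```text
time: 34.2
tool_pos: [503.3, 176.1, 177.8]
orientation: [-180.0, 0.1, -92.0]
force: [-0.1, -0.0, -0.0]
width: -0.2
grasp_force: 0.0
```

```bash
python3 - <<'E'
from h import *
import pickle
c=cap('side');print(gap(c),env.get_state()['force'])
hsv=cv2.cvtColor(c['frame'],cv2.COLOR_RGB2HSV)
red=(((hsv[...,0]<6)|(hsv[...,0]>174))&(hsv[...,1]>150)&(hsv[...,2]>90)).astype('uint8')
n,l,st,ce=cv2.connectedComponentsWithStats(red);print([(st[i].tolist(),ce[i].round(1).tolist()) for i in range(1,n) if st[i,4]>5])
print(proj(c,[[574,173,92],[574,173,80]]))
E
```

```text
[47.69 47.78  0.09] [-0.37633623 -0.68022929  0.46525495]
[([284, 172, 9, 5, 35], [288.0, 174.3]), ([344, 190, 23, 14, 76], [357.4, 197.5])]
[[288.64257896 170.35745142]
 [288.86574532 173.51476412]]
```

The cap dropped 3.2 px in the side view, which is 12 mm, and the pointer offset is 0.1 mm. Handing in.

```bash
python3 -c "
from h import *
print(env.close_job())"
```

```text
the job is handed in; nothing more can be done
None
```

I handed the job in at about 34 s; its verdict was not shown. By my measurements the pointer stands about 0.1 mm from the middle of the red mark, the lock plunger is fully down (about 12 mm), and the arm is clear of everything; I did not re-measure the loose things.

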